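# Specimen under the mirror lid

### The arm

A 6-joint arm with a two-finger parallel gripper is mounted at the origin on a cart in front of the work surface, level with it; the furniture and walls round the work are solid. World frame = base frame: x ahead of the robot, y to its left, z up, the work surface at z = 0. Lengths are in m, angles in rad, forces in N, time in s.
With the tool pointing down it reaches from about 0.225 to 0.875 m from the base axis. Payload 3.4 kg.
Tool frame: the origin (TCP) lies midway between the tips of the shut fingers; the grasp point (between the pads) lies 19 mm behind it (manip.grip_point_offset is the distance from the TCP to the grasp point, in m); z points along the fingers, y is the line along which they close (so a half turn about z gives the same grasp; the last joint's range is limited). The gripper opens to 85 mm and grips with 20 to 120 N. Pads are 22 mm wide; open, the fingers measure 114 mm over their backs; the gripper's body (76 mm by 85 mm) begins 54 mm behind the grasp point. The pads swing forward as they close: fully open they stand 13 mm farther back than shut.
Start: joints at [-0.121, 0.276, 1.505, -0, 1.361, -0.121], TCP at [0.575, -0, 0.231] pointing down, gripper open.
Joint ranges: [-2.89, 2.89], [-0.75, 2.08], [0.22, 2.7], [-1.18, 4.32], [0.11, 2.71], [-2.7, 2.7]. Speed limits (rad/s): [2.57, 2.57, 3.14, 3.14, 3.14, 3.14].

### API

Orientations are given as a unit quaternion [w, x, y, z].
In Python, from rig import manip gives the robot as it stands.
- The arm moves only by the shell command python3 -m handwheel 'ROWS' [FORCE]. ROWS is JSON, a list of rows, each an object with "translation": the shift along the tool's x, y, z in m, a list of three; "angular": the turn, a rotation vector about the tool's x, y, z in degrees, a list of three; "hand": the closure, from 0 (fully open) to 1 (shut). A call has 1 to 10 rows; each row shifts and turns the commanded pose from where the row before left it, along the tool's axes as they then stand; what a row does not reach is not made up. A row lasts 1/12 s, in which the tool goes at most 41.7 mm and 7.16 degrees, less where a joint would pass 70% of its speed; a pose out of reach is approached as far as the arm can. A call with a gripper value outside its range is refused whole. The fingers move at their own pace and stop on an object; FORCE is the grip in N (left out, the last holds). Time passes only in rows, so rows that do not move let the fingers close. It gives the time, the measured TCP pose, the force, the opening and the grip force at its end, in the units of the state.
- manip.get_state(): the state, without advancing time (a new reading comes with each control period).
- manip.get_image(name): name is "scene" or "side" or "wrist"; returns the picture (384x512x3 uint8, red, green, blue); there is no depth.
- manip.camera_info(name): a dict with "camera_matrix" (3x3 intrinsics, pixels), "eye" and "orientation" of the camera in the world; the wrist camera has in their place "tool_from_camera" (4x4, takes a point from camera to tool coordinates, whose origin is the TCP and whose axes are the flange's). Camera axes: x right, y down, z forward; pixel columns grow to the right and rows downward; lengths in m; the calibration is good to about 2 mm. A picture is of the moment at which its call begins: read the wrist's pose just before it. camera_info takes no time and is no camera call.
- manip.sign_off(): hands the job in; it is judged then, once.
The state is a dict: "clock": time; "qpos": joint angles; "qd": joint speeds; "effort": joint torques, N m; "position": TCP position; "ee_rot": TCP orientation; "contact_force": force on the tool from outside, world axes, zero at the start; "moment": the same for the moment, N m; "width": finger opening in m; "gripper_force": force on a finger pad.
Only numpy, scipy, OpenCV 4.12 (cv2) and the standard library are available. Lean on these libraries where they do the work, as an engineer would, in place of code of your own. Each camera call takes 0.05 s, during which the arm holds its last target. There are 200 camera calls.

### The job

Take the round brown specimen off its sloping drying stand and set it in the round pocket on the front deck of the lamp viewer, flat on the pocket floor, with the polished face (the one with the light spot) up, and let go of it. Then take the viewer's sprung lid by its black bar handle, lift it until the lid is level with the two green pointer arms, and finish while still holding it there by the handle: the lid falls shut if you let go. Leave the pointer arms, the brass weight, the tape roll and the vial where they are.

Things in the scene. Friction and masses are not known exactly. Their poses are not given: they have to be found in the camera images.
- specimen_mid (a point): centre (half-way up) of the loose specimen: a dark brown disc, 40 mm across and 22 mm thick, about 0.06 kg, with a light spot on its polished face. Its z axis points out of the polished face. It starts lying on the stand, polished face outward, its z axis leaning 0.35 rad from vertical towards the low side of the stand
- rest (a point): point on the stand's sloping plate where the underside of the specimen is centred, 55 mm above the bench. Axes: z up, -x the level direction in which the plate slopes down (at 0.35 rad, towards the robot), y level across the slope
- stand: fixed drying stand, origin under its post, axes as rest. White plate 32 mm wide across the slope (the specimen overhangs it 4 mm on both sides), 56 mm long, 6 mm thick, with two lips 7 mm high at the low end, on a steel post and a blue foot 90 x 70 x 10 mm
- pocket (a point): centre of the floor of the round pocket, 45 mm across and 6 mm deep, in the viewer's aluminium front deck; the deck's top is 18 mm, this floor 12 mm above the bench. Axes: z up, x to the viewer's rear (away from the robot), y across it to the left. The 150 mm wide deck ends 50 mm in front of the pocket's centre; the raised lamp housing and lid begin 60 mm behind it
- lid_hinge (a point): mid point of the lid's hinge axis, at the rear of the viewer, 212 mm behind the pocket's centre and 66 mm above the bench; the hinge axis is this point's y axis (axes parallel to those of the pocket)
- lid_bar (a point): middle of the handle fixed on the lid: black round bar 12 mm thick, 60 mm long, lying across the viewer (its y axis) on two steel posts 48 mm apart. With the lid shut it is 135 mm in front of the hinge axis and 32 mm above it, 28 mm above the lid's top face; it turns with the lid. Under the bar 22 mm are free in height and 40 mm between the posts
- lid (a joint): opening angle of the white lid (146 mm wide, 156 mm long, 8 mm thick, mirror inside, 0.24 kg), rad: 0 shut and level, grows as its front edge rises, stop at 1.2. A spring shuts it: lifting straight up at the bar takes about 5 N when shut, about 13 N at 0.65 rad
- mark (a joint): angle of the two green pointer arms, rad, on the same hinge axis and counted as the lid's angle is: the lid is level with the arms when both angles are equal. Set differently each time, between 0.35 and 0.65; stiff friction keeps it
- pointer (a point): point midway between the tips of the two green pointer arms, 100 mm from the hinge axis; the arms run along both sides of the lid, 83 mm left and right of its middle. Its x axis points along the arms to the hinge
- weight: small brass weight with a knob, 31 mm across and 47 mm high, loose, left of the viewer; its origin is the centre of its underside; to be left alone
- tape: yellow tape roll lying flat, 64 mm across and 18 mm high, loose, right of the viewer; its origin is the centre of its underside; to be left alone
- vial: glass vial with a dark cap, 28 mm across and 66 mm high, loose, standing near the drying stand; its origin is the centre of its underside; to be left alone
There are look-alikes about, which are no part of the job. What is shaped like the part that bears specimen_mid but blue is not meant.

How it is judged:
By the outcome, as a careful person would: the job done as asked, in the order asked, and still so for the second after the job is handed in, while the arm keeps its last pose, push and grip.
It also fails if it takes over 56 s, if anything falls off the work surface, if the arm or the gripper's body presses on something with over 40 N, if the wrist force passes 120 N, or if a joint passes its speed limit or range.

## Working session

There is one attempt and no reset: what is moved stays moved. The work goes in short steps, Python scripts to look and compute and a shell command to move; the robot and the scene stay as the last step left them, time stands still between calls to the robot, and variables do not carry over. Pictures are saved under pics/ and viewed, at most 10 in all, crops included, and the job is handed in when it is done.

```bash
ls; mkdir -p pics; python3 - <<'E'
from rig import manip
import cv2
s=manip.get_state();print({k:s[k] for k in('clock','position','ee_rot','width')})
for n in("scene","side","wrist"):
    im=manip.get_image(n);cv2.imwrite(f"pics/{n}0.png",im[:,:,::-1]);print(n,manip.camera_info(n))
E
```

```text
pics
{'clock': 0.0, 'position': array([5.74466526e-01, 4.39359727e-05, 2.30417466e-01]), 'ee_rot': array([-7.30095237e-04,  7.07104884e-01,  7.07108064e-01, -5.79329119e-04]), 'width': 0.0855989505854013}
scene {'camera_matrix': array([[461.23606945,   0.        , 252.25153466],
       [  0.        , 461.23606945, 192.07399904],
       [  0.        ,   0.        ,   1.        ]]), 'eye': array([-0.10672904, -0.77989933,  0.70805233]), 'orientation': array([-0.47239599,  0.81071866, -0.29376009,  0.18243436])}
side {'camera_matrix': array([[393.75024438,   0.        , 261.51738224],
       [  0.        , 393.75024438, 195.32304135],
       [  0.        ,   0.        ,   1.        ]]), 'eye': array([0.4327031 , 0.88132738, 0.86701709]), 'orientation': array([ 0.04033037, -0.09451495,  0.91169939, -0.39779971])}
wrist {'camera_matrix': array([[309.52764489,   0.        , 254.75125389],
       [  0.        , 309.52764489, 195.41959328],
       [  0.        ,   0.        ,   1.        ]]), 'tool_from_camera': array([[-1.34945004e-03, -9.59491214e-01, -2.81735318e-01,
         7.07515440e-02],
       [ 9.99997586e-01, -8.06249006e-04, -2.04396788e-03,
        -2.51548214e-04],
       [ 1.73402040e-03, -2.81737396e-01,  9.59489986e-01,
        -1.42490227e-01],
       [ 0.00000000e+00,  0.00000000e+00,  0.00000000e+00,
         1.00000000e+00]])}
```

View pics/scene0.png

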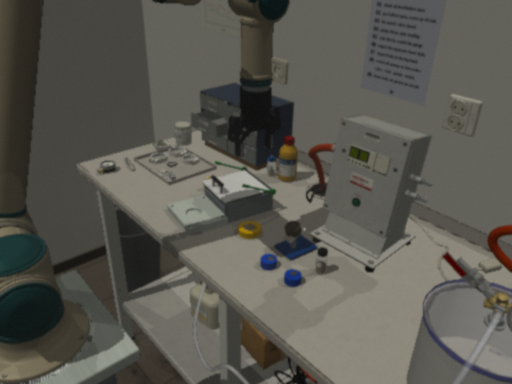

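View pics/side0.png

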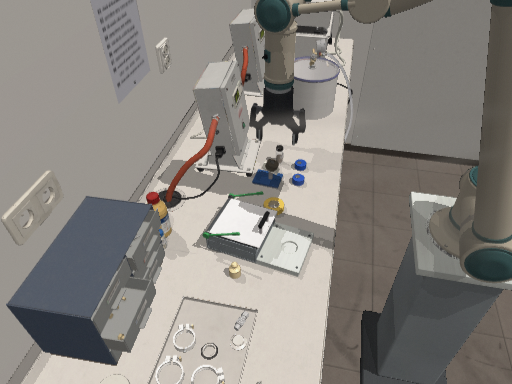

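View pics/wrist0.png

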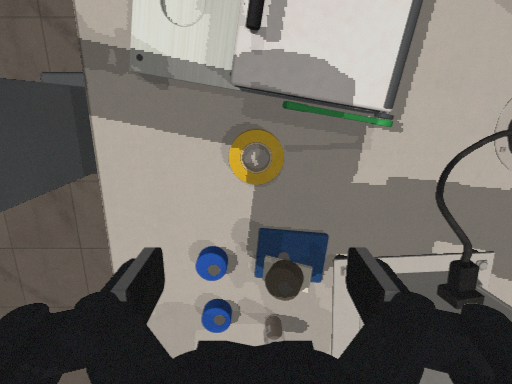

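The wrist view shows the brown specimen at (284,280) on the blue foot at (292,255). The tape is at (257,157), the vial at (273,325), the pocket at (183,8), the bar at (256,12), and the right pointer arm runs (285,104)–(390,122). The blue caps at (212,263) and (216,315) are decoys.

```bash
cat > h.py <<'E'
import numpy as np,cv2,pickle
from rig import manip
from scipy.spatial.transform import Rotation as R
def q(o): return R.from_quat(np.roll(o,-1)).as_matrix()
def snap(n,f):
    s=manip.get_state();im=manip.get_image(n);c=manip.camera_info(n)
    if n=="wrist":
        T=np.eye(4);T[:3,:3]=q(s['ee_rot']);T[:3,3]=s['position'];T=T@c['tool_from_camera']
        Rm,e=T[:3,:3],T[:3,3]
    else: Rm,e=q(c['orientation']),c['eye']
    cv2.imwrite(f"pics/{f}.png",im[:,:,::-1]);d=(im,c['camera_matrix'],Rm,e);pickle.dump(d,open(f"pics/{f}.pkl","wb"));return d
def load(f): return pickle.load(open(f"pics/{f}.pkl","rb"))
def plane(d,uv,z):
    uv=np.atleast_2d(np.array(uv,float));r=np.c_[uv,np.ones(len(uv))]@np.linalg.inv(d[1]).T@d[2].T
    return d[3]+r*((z-d[3][2])/r[:,2])[:,None]
def proj(d,P):
    p=(np.atleast_2d(P)-d[3])@d[2]@d[1].T; return p[:,:2]/p[:,2:]
def blob(d,f,minA=30,roi=None):
    h=cv2.cvtColor(d[0],cv2.COLOR_RGB2HSV);m=f(*[h[...,i].astype(int) for i in range(3)]).astype(np.uint8)*255
    if roi: k=np.zeros_like(m);k[roi[1]:roi[3],roi[0]:roi[2]]=1;m=m*k
    cs=cv2.findContours(m,cv2.RETR_EXTERNAL,cv2.CHAIN_APPROX_NONE)[0]
    return sorted([c[:,0] for c in cs if cv2.contourArea(c)>minA],key=lambda c:-cv2.contourArea(c))
E
python3 - <<'E'
from h import *
d=snap("wrist","w1")
im=d[0];
for p in [(284,280),(284,290),(278,272),(292,240),(262,262),(183,8),(300,265)]: print(p,im[p[1],p[0]])
blue=blob(d,lambda h,s,v:(h>100)&(h<125)&(s>120)&(v<140)&(v>20),30,(200,200,380,340))
for c in blue[:4]: print('blue',cv2.contourArea(c),c.mean(0),plane(d,cv2.boxPoints(cv2.minAreaRect(c)),.01)[:,:2].round(4).tolist())
br=blob(d,lambda h,s,v:(v<75)&((h<25)|(h>165)|(s<90)),60,(255,250,325,305))
for c in br[:3]: e=cv2.minAreaRect(c);print('brown',cv2.contourArea(c),e,plane(d,e[0],.07).round(4))
cv2.imwrite("pics/c1.png",cv2.resize(im[220:350,190:350,::-1],None,fx=4.5,fy=4.5,interpolation=cv2.INTER_CUBIC))
E
```

```text
(284, 280) [52 47 39]
(284, 290) [56 55 50]
(278, 272) [51 46 40]
(292, 240) [32 52 81]
(262, 262) [17 45 70]
(183, 8) [213 214 203]
(300, 265) [99 94 87]
blue 2121.5 [289.61886792 252.48301887] [[0.5727, -0.1467], [0.5784, -0.0775], [0.6654, -0.086], [0.664, -0.156]]
blue 218.5 [218.75308642 308.17283951] [[0.5012, -0.2042], [0.5097, -0.1761], [0.5465, -0.1888], [0.5386, -0.2174]]
blue 174.0 [215.69736842 254.48684211] [[0.5006, -0.1169], [0.5101, -0.0968], [0.5445, -0.1144], [0.5354, -0.1351]]
brown 1145.5 ((285.2206115722656, 277.1323547363281), (36.529197692871094, 43.21764373779297), 30.963756561279297) [[ 0.607  -0.1123  0.07  ]]
```

View pics/c1.png

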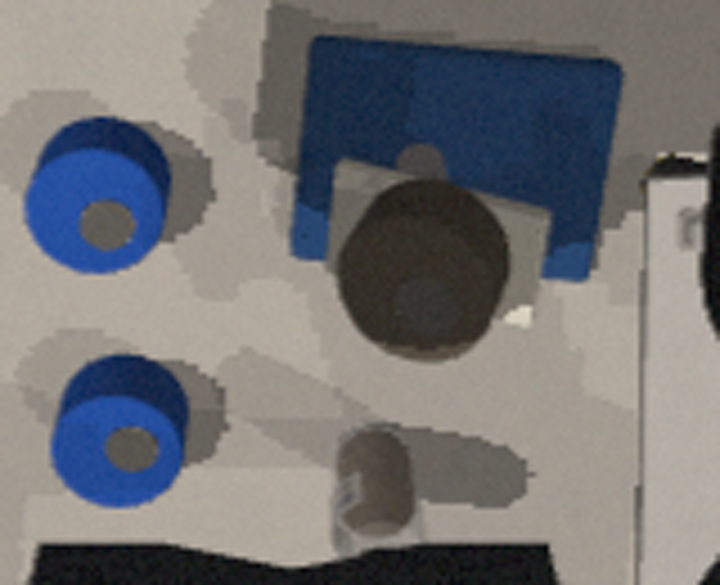

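The crop shows the specimen disc centred near (424,270) in crop pixels, the sloping white plate with its top edge (340,158)–(550,210), and the foot corners. The vial sits below it at (375,480), and the instrument's base plate starts at x≈645.

```bash
python3 - <<'E'
from h import *
d=load("w1")
c=np.array([(315,36),(622,62),(592,282),(290,258)])/4.5+[190,220]
P=plane(d,c,.01)[:,:2];print(P.round(4).tolist(),np.linalg.norm(np.diff(P,axis=0),axis=1).round(4),P.mean(0).round(4))
for a,b in((0,1),(3,2)):v=P[b]-P[a];print(np.arctan2(v[1],v[0]))
for a,b in((3,0),(2,1)):v=P[b]-P[a];print(-np.arctan2(v[0],v[1]))
print('spec',plane(d,np.array([424,270])/4.5+[190,220],.072).round(4),'vialtop',plane(d,np.array([377,510])/4.5+[190,220],.066).round(4),'vialbase?',plane(d,np.array([375,440])/4.5+[190,220],.0).round(4))
print('plat',plane(d,np.array([645,180])/4.5+[190,220],.01).round(4))
s=snap("scene","s1");print('instr front bottom',plane(s,[(325,225),(367,250)],.02).round(3).tolist())
E
python3 -m handwheel '[{"translation":[-0.035,0.008,0.0],"angular":[0,0,-7],"hand":0.3},{"translation":[-0.035,0.008,0.0],"angular":[0,0,-7],"hand":0.3},{"translation":[-0.03,0.008,0.0],"angular":[0,0,-7],"hand":0.3},{"translation":[0,0,0],"angular":[0,0,-7],"hand":0.3},{"translation":[0,0,0],"angular":[0,0,-7],"hand":0.3},{"translation":[0,0,0],"angular":[0,0,-7],"hand":0.3},{"translation":[0,0,0],"angular":[0,0,-7],"hand":0.3},{"translation":[0,0,0],"angular":[0,0,-7],"hand":0.3},{"translation":[0,0,0],"angular":[0,0,-7],"hand":0.3},{"translation":[0,0,0],"angular":[0,0,-7],"hand":0.3}]' 40
```

```text
[[0.5798, -0.0786], [0.6663, -0.0865], [0.6621, -0.1569], [0.5727, -0.1489]] [0.0869 0.0705 0.0897] [ 0.6202 -0.1177]
-0.09085327786121433
-0.08900939936653175
-0.10095410897426567
-0.060493388201030396
spec [[ 0.6058 -0.1147  0.072 ]] vialtop [[ 0.5958 -0.1903  0.066 ]] vialbase? [[ 0.5994 -0.2199  0.    ]]
plat [[ 0.6754 -0.1234  0.01  ]]
instr front bottom [[0.739, -0.114, 0.02], [0.735, -0.258, 0.02]]
clock: 1.08
position: [0.6102, -0.096, 0.2311]
ee_rot: [-0.0, 0.171, 0.985, 0.0]
contact_force: [0.1, 0.3, 0.3]
width: 0.0598
gripper_force: 0.0
```

```bash

python3 -m handwheel '[{"translation":[0.003,0.01,0.0],"angular":[0,0,-7],"hand":0.3},{"translation":[0.003,0.01,0],"angular":[0,0,-7],"hand":0.3},{"translation":[0,0,0],"angular":[0,0,-0.8],"hand":0.3},{"translation":[0,0,0],"angular":[0,0,0],"hand":0.3}]'
python3 - <<'E'
from h import *
d=snap("wrist","w2");im=d[0];s=manip.get_state()
Rm=q(s['ee_rot']);print(Rm.round(3).tolist(),proj(d,[.606,-.1147,.072]),proj(d,s['position']))
u,v=proj(d,[.606,-.1147,.072])[0].astype(int);print(u,v)
x0,y0=max(0,u-75),max(0,v-75);print(x0,y0)
cv2.imwrite("pics/c2.png",cv2.resize(im[y0:y0+140,x0:x0+150,::-1],None,fx=4,fy=4,interpolation=cv2.INTER_CUBIC))
E
```

```text
clock: 1.42
position: [0.6101, -0.075, 0.2312]
ee_rot: [-0.0, 0.046, 0.999, -0.0]
contact_force: [0.2, -0.3, 0.2]
width: 0.0601
gripper_force: 0.0
[[-0.996, 0.093, -0.0], [0.093, 0.996, -0.001], [0.0, -0.001, -1.0]] [[215.87735819 179.43764911]] [[256.25760232 252.94742873]]
215 179
140 104
```

View pics/c2.png

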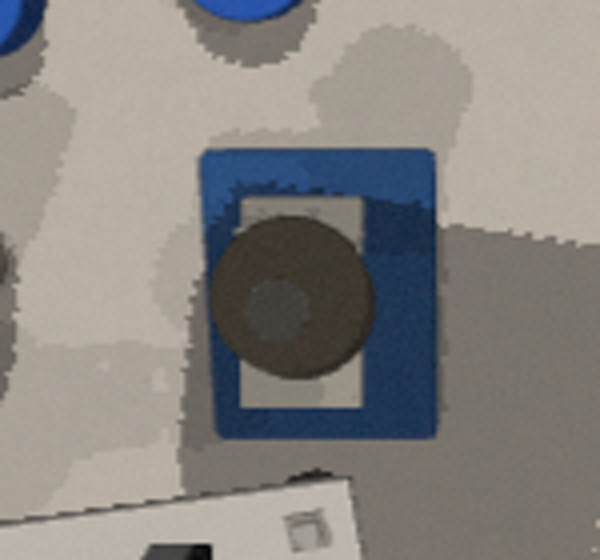

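The near-normal view shows the disc face at crop x 210–374, y 215–379, which puts its centre at full pixel (213,178.3). The plate edges run exactly vertical, so the tool is aligned with the stand.

```bash
python3 - <<'E'
from h import *
d=load("w2");s=manip.get_state();Rm=q(s['ee_rot'])
xs=-Rm[:,0];xs[2]=0;xs/=np.linalg.norm(xs)
n=-xs*np.sin(.35)+np.array([0,0,np.cos(.35)])
top=plane(d,[213,178.3],.0757)[0];mid=top-.011*n;rest=top-.022*n
print('top',top.round(4),'mid',mid.round(4),'rest',rest.round(4),'n',n.round(3))
e=plane(d,[[140+210/4,178.3],[140+374/4,178.3]],.0757);print('diam',np.linalg.norm(e[1]-e[0]))
foot=plane(d,np.array([(200,150),(436,150),(437,438),(216,438)])/4+[140,104],.01);print(foot.mean(0).round(4))
for k in(-.07,.009):
  t=mid-n*k; print(k,'TCP',t.round(4),'delta tool(current axes)',(Rm.T@(t-s['position'])).round(4))
E
```

```text
top [ 0.6038 -0.1168  0.0757] mid [ 0.6075 -0.1172  0.0654] rest [ 0.6113 -0.1175  0.055 ] n [-0.341  0.032  0.939]
diam 0.04047255915015081
[ 0.6195 -0.1182  0.01  ]
-0.07 TCP [ 0.5836 -0.1149  0.1311] delta tool(current axes) [ 0.0227 -0.0418  0.1001]
0.009 TCP [ 0.6106 -0.1175  0.0569] delta tool(current axes) [-0.0043 -0.0418  0.1744]
```

```bash

python3 -m handwheel '[{"translation":[0.008,-0.014,0.033],"angular":[0,0,0],"hand":0.3},{"translation":[0.008,-0.014,0.033],"angular":[0,0,0],"hand":0.3},{"translation":[0.007,-0.014,0.034],"angular":[0,0,0],"hand":0.3},{"translation":[0,0,0],"angular":[0,-6.7,0],"hand":0.3},{"translation":[0,0,0],"angular":[0,-6.7,0],"hand":0.3},{"translation":[0,0,0],"angular":[0,-6.65,0],"hand":0.3},{"translation":[0,0,0],"angular":[0,0,0],"hand":0.3},{"translation":[0,0,0],"angular":[0,0,0],"hand":0.3}]'
python3 - <<'E'
from h import *
d=snap("wrist","w3");s=manip.get_state();Rm=q(s['ee_rot'])
mid=np.array([.6075,-.1172,.0654]);n=np.array([-.341,.032,.939])
print('tool z.n',Rm[:,2]@n,'tooly',Rm[:,1].round(3),'to k=.010',(Rm.T@(mid-.01*n-s['position'])).round(4))
print(proj(d,mid+.011*n))
b=blob(d,lambda h,s,v:(v<80)&(s<110)&(h<40)&(s>30),300,(120,60,400,300))
for c in b[:3]:
  (x,y),r=cv2.minEnclosingCircle(c);print(cv2.contourArea(c),x,y,r,c.min(0),c.max(0))
cv2.imwrite("pics/c3.png",d[0][:,:,::-1])
E
```

```text
clock: 2.13
position: [0.5813, -0.1149, 0.1307]
ee_rot: [0.172, 0.046, 0.984, -0.007]
contact_force: [1.6, -0.6, 0.9]
width: 0.0601
gripper_force: 0.0
tool z.n -0.9995126850893612 tooly [ 0.092  0.996 -0.   ] to k=.010 [0.0015 0.0007 0.0809]
[[256.54971208 216.96449572]]
2539.5 255.48031616210938 211.06298828125 30.165239334106445 [227 181] [282 240]
```

View pics/c3.png

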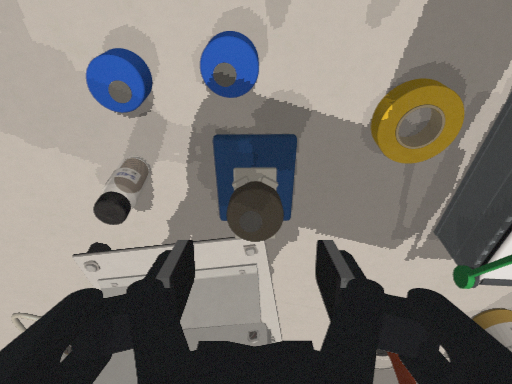

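The disc is at (255,211), centred between the finger tips at (193,245) and (318,245), and the vial is well clear. I'm going in to grip.

```bash

python3 -m handwheel '[{"translation":[0.001,0,0.021],"angular":[0,0,0],"hand":0.3},{"translation":[0,0,0.02],"angular":[0,0,0],"hand":0.3},{"translation":[0,0,0.02],"angular":[0,0,0],"hand":0.3},{"translation":[0,0,0.02],"angular":[0,0,0],"hand":0.3},{"translation":[0,0,0],"angular":[0,0,0],"hand":0.3},{"translation":[0,0,0],"angular":[0,0,0],"hand":0.7},{"translation":[0,0,0],"angular":[0,0,0],"hand":0.7},{"translation":[0,0,0],"angular":[0,0,0],"hand":0.7},{"translation":[0,0,0],"angular":[0,0,0],"hand":0.7}]' 40
python3 -m handwheel '[{"translation":[0,0,0],"angular":[0,0,0],"hand":0.7},{"translation":[0,0,0],"angular":[0,0,0],"hand":0.7}]'
python3 - <<'E'
from h import *
s=manip.get_state();Rm=q(s['ee_rot']);mid=np.array([.6075,-.1172,.0654]);print((Rm.T@(mid-s['position'])).round(4))
E
```

```text
clock: 2.93
position: [0.6117, -0.1178, 0.0567]
ee_rot: [0.176, 0.045, 0.983, -0.008]
contact_force: [1.5, -1.2, -0.6]
width: 0.0379
gripper_force: 40.1
clock: 3.1
position: [0.6117, -0.1178, 0.0566]
ee_rot: [0.176, 0.045, 0.983, -0.008]
contact_force: [3.4, -0.2, 0.8]
width: 0.0378
gripper_force: 40.3
[ 0.0009  0.0002 -0.0097]
```

```bash

python3 -m handwheel '[{"translation":[0,0,-0.01],"angular":[0,0,0],"hand":0.7},{"translation":[0,0,-0.02],"angular":[0,0,0],"hand":0.7},{"translation":[0,0,-0.04],"angular":[0,0,0],"hand":0.7},{"translation":[0,0,-0.04],"angular":[0,0,0],"hand":0.7},{"translation":[0,0,-0.04],"angular":[0,0,0],"hand":0.7},{"translation":[0,0.02,-0.03],"angular":[0,6.7,0],"hand":0.7},{"translation":[0,0.04,0],"angular":[0,6.7,0],"hand":0.7},{"translation":[0,0.04,0],"angular":[0,6.65,0],"hand":0.7},{"translation":[0,0.04,0],"angular":[0,0,0],"hand":0.7},{"translation":[0,0.0,0],"angular":[0,0,0],"hand":0.7}]'
python3 - <<'E'
from h import *
d=load("w1");print(plane(d,[(183,8),(139,57),(131,68)],.018).round(3).tolist(),'bar',plane(d,(256,12),.098))
d=load("s1");im=d[0]
d=snap("wrist","w4")
E
```

```text
clock: 3.93
position: [0.5637, 0.0319, 0.2193]
ee_rot: [0.008, 0.042, 0.999, 0.003]
contact_force: [0.1, -0.7, -0.3]
width: 0.0378
gripper_force: 41.6
[[0.501, 0.165, 0.018], [0.451, 0.119, 0.018], [0.441, 0.108, 0.018]] bar [[0.57475545 0.1408975  0.098     ]]
```

View pics/w4.png

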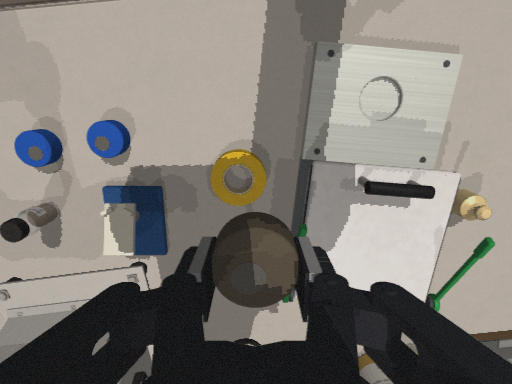

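The specimen is held squarely at (256,260). The pocket is at (380,99), the deck front corners are at (317,41) and (461,54), and the bar runs (366,188)–(433,191). I'm shifting sideways for a centred view.

```bash

python3 -m handwheel '[{"translation":[0,0.04,0],"angular":[0,0,0],"hand":0.7},{"translation":[0,0.04,0],"angular":[0,0,0],"hand":0.7},{"translation":[0,0.04,0],"angular":[0,0,0],"hand":0.7},{"translation":[0,0,0],"angular":[0,0,0],"hand":0.7},{"translation":[0,0,0],"angular":[0,0,0],"hand":0.7}]'
python3 - <<'E'
from h import *
d=load("w4")
P=plane(d,[(317,41),(461,54)],.018);print(P.round(4).tolist(),np.linalg.norm(P[1]-P[0]))
d=snap("wrist","w5");print(proj(d,[.50,.165,.012]))
cv2.imwrite("pics/c5.png",cv2.resize(d[0][20:320,100:450,::-1],None,fx=1.9,fy=1.9,interpolation=cv2.INTER_CUBIC))
E
```

```text
clock: 4.4
position: [0.5726, 0.1452, 0.2195]
ee_rot: [0.008, 0.043, 0.999, 0.0]
contact_force: [0.3, -0.9, 0.3]
width: 0.0378
gripper_force: 41.6
[[0.4392, 0.1057, 0.018], [0.4635, 0.2519, 0.018]] 0.14826071985621997
[[267.89990071  99.50756559]]
```

View pics/c5.png

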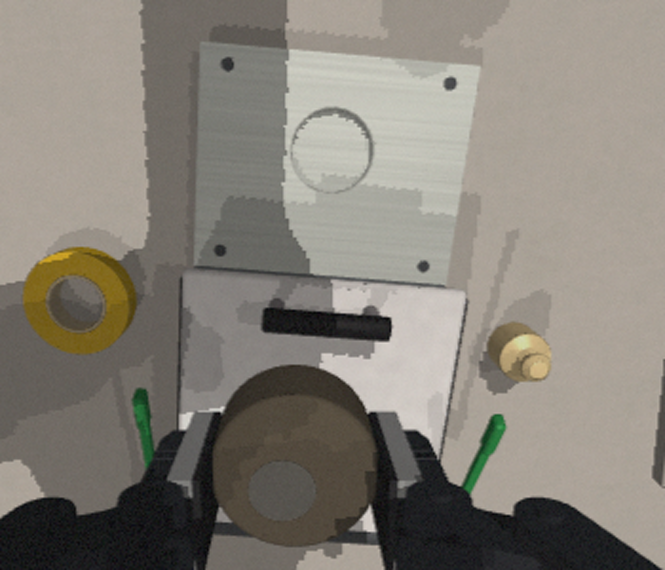

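The view shows the pocket rim centred at crop (332.5,150), the deck front corners at (200,42) and (480,66), the bar ends at (263,320) and (391,327), and the pointer tips at (139,392) and (499,420). The held disc faces up with its light spot visible.

```bash
python3 - <<'E'
from h import *
d=load("w5");s=manip.get_state();Rm=q(s['ee_rot']);print(Rm.round(4).tolist())
f=lambda p:np.array(p)/1.9+[100,20]
C=plane(d,f([(200,42),(480,66),(194,267),(446,286)]),.018);v=C[1]-C[0]
print('yaw deck front',-np.arctan2(v[0],v[1]),np.linalg.norm(v));v=C[3]-C[2];print('rear',-np.arctan2(v[0],v[1]),np.linalg.norm(v))
B=plane(d,f([(263,320),(391,327)]),.098);v=B[1]-B[0];print('bar',B.mean(0).round(4),-np.arctan2(v[0],v[1]),np.linalg.norm(v))
p=plane(d,f((332.5,150)),.018)[0];print('pocket',p.round(4))
e=plane(d,f([(291,150),(374,150)]),.018);print('dia',np.linalg.norm(e[1]-e[0]))
# specimen expected
for t in ([.0009,0,-.0207],[.0209,0,-.0207],[-.0191,0,-.0207],[-.0191,0,.0013]):
  print((proj(d,s['position']+Rm@np.array(t))-[100,20])*1.9)
b=blob(d,lambda h,s,v:(v<110)&(s>55)&(h<30),300,(190,200,320,320))
for c in b[:2]: print(cv2.contourArea(c),(c.min(0)-[100,20])*1.9,(c.max(0)-[100,20])*1.9)
E
```

```text
[[-0.996, 0.088, 0.0166], [0.088, 0.9961, -0.0013], [-0.0166, 0.0002, -0.9999]]
yaw deck front -0.16546243700790017 0.1496743781295619
rear -0.16455319976510924 0.14994698624236183
bar [0.5764 0.1594 0.098 ] -0.14512243359966268 0.05975095501440443
pocket [0.5001 0.1723 0.018 ]
dia 0.04619414989013899
[[293.469285   480.31683126]]
[[293.47589525 400.64172008]]
[[293.46319601 553.7090643 ]]
[[293.41978539 503.05809991]]
6348.5 [210.9 364.8] [378.1 543.4]
```

```bash
python3 - <<'E'
from h import *
from scipy.optimize import least_squares
d=load("w5");s=manip.get_state();Rm=q(s['ee_rot']);a=np.linspace(0,2*np.pi,180)
def sil(x,z):
  P=np.vstack([np.c_[x+.02*np.cos(a),.02*np.sin(a),a*0+z+h] for h in(-.011,.011)])
  u=proj(d,s['position']+P@Rm.T);return u[:,1].min(),u[:,1].max(),u[:180,0].min(),u[:180,0].max()
print(sil(.0009,-.0097))
o=(365/1.9+20,545/1.9+20);print(o)
r=least_squares(lambda p:[sil(*p)[0]-o[0],sil(*p)[1]-o[1]],[.001,-.0097]);print(r.x,sil(*r.x))
T=np.array([.5001,.1723]);Rw=np.diag([1,1,1.]);
print('tool delta to put TCP over pocket',Rm.T@(np.r_[T,s['position'][2]]-s['position']))
E
```

```text
(np.float64(213.3992599034651), np.float64(311.4206047718673), np.float64(209.20340092222287), np.float64(299.69188895016447))
(212.10526315789474, 306.8421052631579)
[-8.80570308e-05 -4.98034709e-03] (np.float64(212.1052631578949), np.float64(306.84210526315775), np.float64(210.7342753789705), np.float64(298.1504831497562))
tool delta to put TCP over pocket [ 0.07477759  0.02190593 -0.00124005]
```

```bash

python3 -m handwheel '[{"translation":[0.025,0.007,0],"angular":[0,0.95,0],"hand":0.7},{"translation":[0.025,0.007,0],"angular":[0,0,4.4],"hand":0.7},{"translation":[0.025,0.006,0],"angular":[0,0,0],"hand":0.7},{"translation":[0,0,0.04],"angular":[0,0,0],"hand":0.7},{"translation":[0,0,0.04],"angular":[0,0,0],"hand":0.7},{"translation":[0,0,0.04],"angular":[0,0,0],"hand":0.7},{"translation":[0,0,0.04],"angular":[0,0,0],"hand":0.7},{"translation":[0,0,0],"angular":[0,0,0],"hand":0.7},{"translation":[0,0,0],"angular":[0,0,0],"hand":0.7}]'
python3 - <<'E'
from h import *
s=manip.get_state();Rm=q(s['ee_rot']);print(Rm.round(4).tolist(),(Rm.T@(np.array([.5001,.1723,.06])-s['position'])).round(4))
d=snap("wrist","w6");w=d[0][60:384,80:430,::-1];e=snap("side","sd6");u,v=proj(e,[.5,.172,.03])[0].astype(int)
k=e[0][v-35:v+35,u-40:u+40,::-1];k=cv2.resize(k,(370,324),interpolation=cv2.INTER_CUBIC);cv2.imwrite("pics/c6.png",np.hstack([w,k]))
E
```

```text
clock: 5.2
position: [0.5, 0.1712, 0.0582]
ee_rot: [-0.002, 0.084, 0.996, -0.0]
contact_force: [0.4, 0.2, 0.3]
width: 0.038
gripper_force: 41.6
[[-0.9859, 0.1672, -0.0038], [0.1672, 0.9859, 0.0001], [0.0038, -0.0005, -1.0]] [ 0.      0.0011 -0.0018]
```

View pics/c6.png

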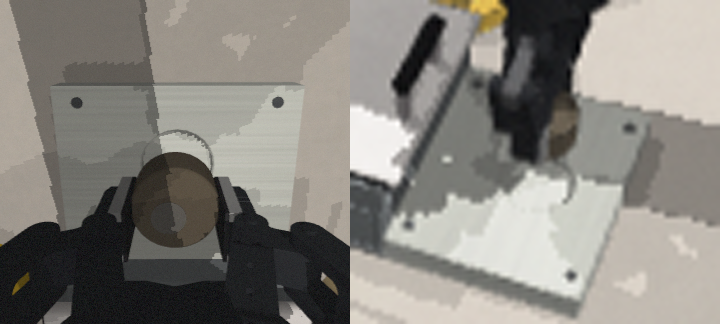

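The wrist view shows the disc (x≈175) over the pocket rim (x 142–213, centre 177.5). That agrees with the computed 1.1 mm sideways correction. Next I lower the disc while watching the force.

```bash

python3 -m handwheel '[{"translation":[0,0.001,0.018],"angular":[0,-0.2,0],"hand":0.7},{"translation":[0,0,0.018],"angular":[0,0,0],"hand":0.7},{"translation":[0,0,0],"angular":[0,0,0],"hand":0.7},{"translation":[0,0,0],"angular":[0,0,0],"hand":0.7}]'
python3 -m handwheel '[{"translation":[0,0,0.002],"angular":[0,0,0],"hand":0.7},{"translation":[0,0,0.0],"angular":[0,0,0],"hand":0.7}]'
python3 -m handwheel '[{"translation":[0,0,0.002],"angular":[0,0,0],"hand":0.7},{"translation":[0,0,0.0],"angular":[0,0,0],"hand":0.7}]'
```

```text
clock: 5.63
position: [0.5032, 0.1743, 0.0251]
ee_rot: [0.004, 0.083, 0.997, 0.001]
contact_force: [0.2, -0.6, 0.0]
width: 0.0377
gripper_force: 41.6
clock: 5.8
position: [0.5034, 0.1746, 0.023]
ee_rot: [0.004, 0.083, 0.997, 0.001]
contact_force: [-0.4, -0.3, 0.7]
width: 0.0379
gripper_force: 41.6
clock: 5.97
position: [0.5024, 0.1744, 0.0199]
ee_rot: [0.003, 0.083, 0.997, 0.001]
contact_force: [-0.4, 0.3, -0.9]
width: 0.0377
gripper_force: 41.6
```

```bash

python3 -m handwheel '[{"translation":[0.002,-0.0025,0],"angular":[0,0.4,0],"hand":0.7},{"translation":[0,0,0.0],"angular":[0,0,0],"hand":0.7},{"translation":[0,0,0.0],"angular":[0,0,0],"hand":0.7}]'
python3 - <<'E'
from rig import manip
for i in range(3): manip.get_image("side");s=manip.get_state();print(s['position'].round(4),s['ee_rot'].round(4),s['contact_force'].round(1))
E
```

```text
clock: 6.22
position: [0.4995, 0.1721, 0.0193]
ee_rot: [-0.001, 0.083, 0.997, 0.001]
contact_force: [-0.4, -0.2, -0.3]
width: 0.0377
gripper_force: 41.6
[0.4996 0.1722 0.0193] [-0.0012  0.083   0.9966  0.0011] [-1.1 -0.1 -0.8]
[0.4996 0.1722 0.0193] [-0.0011  0.083   0.9966  0.0011] [-0.3 -0.4 -0.7]
[0.4996 0.1722 0.0192] [-0.0011  0.0829  0.9966  0.0011] [ 0.4  0.1 -1.2]
```

```bash

for i in 1 2 3; do :; done
python3 -m handwheel '[{"translation":[0,0,0.002],"angular":[0,0,0],"hand":0.7},{"translation":[0,0,0.0],"angular":[0,0,0],"hand":0.7}]'
python3 -m handwheel '[{"translation":[0,0,0.002],"angular":[0,0,0],"hand":0.7},{"translation":[0,0,0.0],"angular":[0,0,0],"hand":0.7}]'
```

```text
clock: 6.53
position: [0.5001, 0.1723, 0.0171]
ee_rot: [-0.001, 0.083, 0.997, 0.001]
contact_force: [0.5, 0.0, -0.4]
width: 0.0377
gripper_force: 41.6
clock: 6.7
position: [0.5002, 0.1724, 0.0168]
ee_rot: [-0.0, 0.083, 0.997, 0.001]
contact_force: [-1.4, 0.2, 11.7]
width: 0.0375
gripper_force: 48.3
```

```bash

python3 -m handwheel '[{"translation":[0,0,-0.001],"angular":[0,0,0],"hand":0.7},{"translation":[0.002,0,0],"angular":[0,0,0],"hand":0.7},{"translation":[0.002,0,0],"angular":[0,0,0],"hand":0.7},{"translation":[0,0,0],"angular":[0,0,0],"hand":0.7}]'
python3 -m handwheel '[{"translation":[-0.004,0,0],"angular":[0,0,0],"hand":0.7},{"translation":[-0.004,0,0],"angular":[0,0,0],"hand":0.7},{"translation":[0,0,0],"angular":[0,0,0],"hand":0.7}]'
```

```text
clock: 7.03
position: [0.4997, 0.1726, 0.0172]
ee_rot: [0.003, 0.082, 0.997, 0.001]
contact_force: [6.3, -3.7, 0.9]
width: 0.0378
gripper_force: 41.7
clock: 7.28
position: [0.5002, 0.1723, 0.0168]
ee_rot: [-0.005, 0.084, 0.996, 0.001]
contact_force: [-6.4, 2.5, 13.4]
width: 0.0377
gripper_force: 50.3
```

```bash

python3 -m handwheel '[{"translation":[0.004,0,0],"angular":[0,0,0],"hand":0.7},{"translation":[0,0,0],"angular":[0,0,0],"hand":0.7},{"translation":[0,0,0],"angular":[0,0,0],"hand":0.35},{"translation":[0,0,0],"angular":[0,0,0],"hand":0.3},{"translation":[0,0,0],"angular":[0,0,0],"hand":0.3},{"translation":[0,0,-0.01],"angular":[0,0,0],"hand":0.3},{"translation":[0,0,-0.03],"angular":[0,0,0],"hand":0.3},{"translation":[0,0,-0.035],"angular":[0,0,0],"hand":0.3},{"translation":[0,0,-0.035],"angular":[0,0,0],"hand":0.3},{"translation":[0,0,-0.035],"angular":[0,0,0],"hand":0.3}]'
python3 -m handwheel '[{"translation":[0.02,0,-0.03],"angular":[0,0,0],"hand":0.3},{"translation":[0,0,0],"angular":[0,0,0],"hand":0.3},{"translation":[0,0,0],"angular":[0,0,0],"hand":0.3}]'
python3 - <<'E'
from h import *
s=manip.get_state();d=snap("wrist","w7");a=np.linspace(0,2*np.pi,180)
c=np.array([.5001,.1723])
u=proj(d,np.c_[c[0]+.02*np.cos(a),c[1]+.02*np.sin(a),a*0+.034]);print('pred face',u.min(0),u.max(0))
x,y=proj(d,[*c,.034])[0].astype(int)
for b in blob(d,lambda h,s,v:(v<110)&(s>45)&(h<30),150,(x-60,y-60,x+60,y+60))[:2]: print('seen',cv2.contourArea(b),b.min(0),b.max(0),cv2.fitEllipse(b))
cv2.imwrite("pics/c7.png",np.hstack([cv2.resize(d[0][y-50:y+50,x-50:x+50,::-1],(500,500),interpolation=cv2.INTER_CUBIC)]))
E
```

```text
clock: 8.12
position: [0.4992, 0.1718, 0.1631]
ee_rot: [-0.002, 0.083, 0.997, 0.001]
contact_force: [0.9, 0.0, 1.2]
width: 0.06
gripper_force: 0.0
clock: 8.37
position: [0.4804, 0.1755, 0.1936]
ee_rot: [0.001, 0.083, 0.997, 0.002]
contact_force: [0.1, -0.4, -0.6]
width: 0.0596
gripper_force: 0.0
pred face [235.74892871 179.3320942 ] [274.96596675 216.85409269]
seen 1147.5 [236 174] [273 214] ((254.71597290039062, 194.3900909423828), (36.96598434448242, 39.631038665771484), 0.8238534331321716)
```

```bash
python3 - <<'E'
from h import *
d=load("w7");w=cv2.resize(d[0][150:240,205:305,::-1],(500,450),interpolation=cv2.INTER_CUBIC)
o=[w]
for n in("scene","side"):
  e=snap(n,n+"7");u,v=proj(e,[.5,.172,.02])[0].astype(int);o.append(cv2.resize(e[0][v-22:v+23,u-30:u+30,::-1],(300,225),interpolation=cv2.INTER_CUBIC))
cv2.imwrite("pics/c7.png",np.hstack([o[0],np.vstack(o[1:])]))
E
```

```text
(no output)
```

View pics/c7.png

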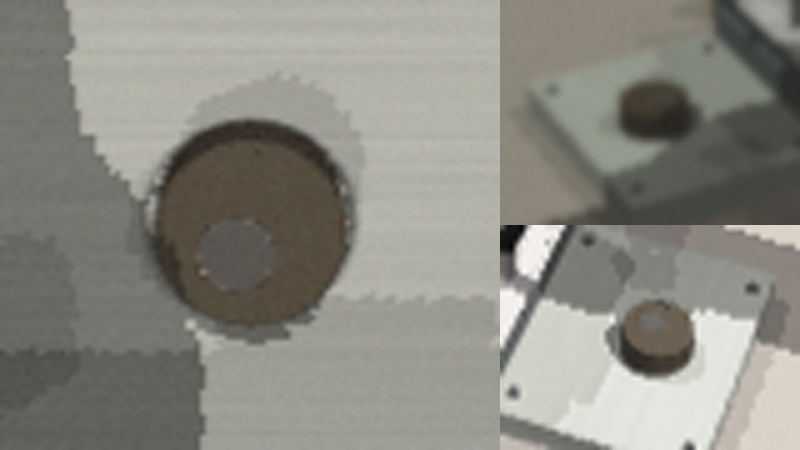

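The disc sits flat in the pocket with the light spot up. Its face measures x 236–275, y 178–215 px, against a prediction of x 236–275, y 179–217. Next I measure the pointer arms from the masks and turn the tool for the lid bar.

```bash
cat > arms.py <<'E'
from h import *
yaw=-.165;xv=np.array([np.cos(yaw),np.sin(yaw),0]);yv=np.array([-np.sin(yaw),np.cos(yaw),0]);H=np.r_[np.array([.5001,.1723])+.212*xv[:2],.066]
def vplane(d,uv,y):
    r=np.c_[uv,np.ones(len(uv))]@np.linalg.inv(d[1]).T@d[2].T
    t=((y-(d[3]-H)@yv)/(r@yv));P=d[3]+r*t[:,None]-H
    return np.c_[P@xv,P[:,2]]
def arms(d):
    for c in blob(d,lambda h,s,v:(h>50)&(h<85)&(s>110)&(v>30),12):
        m=np.zeros(d[0].shape[:2],np.uint8);cv2.drawContours(m,[c.reshape(-1,1,2)],-1,255,-1);uv=np.argwhere(m)[:,::-1].astype(float)
        for y in(-.083,.083):
            P=vplane(d,uv,y);r=np.linalg.norm(P,axis=1)
            if abs(np.percentile(r,97)-.1)>.03: continue
            k=P.mean(0);w=np.linalg.svd(P-k)[2][0];w*=-np.sign(w[0])
            print(y,'n',len(uv),'px',c.min(0),c.max(0),'rmax',np.percentile(r,97).round(4),'cen',k.round(4),'ang line',np.arctan2(w[1],-w[0]).round(3),'ang cen',np.arctan2(k[1],-k[0]).round(3))
E
python3 - <<'E'
from arms import *
print('H',H)
for n in("scene7","side7","w7","w4"): print(n);arms(load(n))
E
python3 -m handwheel '[{"translation":[0,0,-0.01],"angular":[0,0,7],"hand":0.3},{"translation":[0,0,-0.01],"angular":[0,0,7],"hand":0.3},{"translation":[0,0,0],"angular":[0,0,7],"hand":0.3},{"translation":[0,0,0],"angular":[0,0,7],"hand":0.3},{"translation":[0,0,0],"angular":[0,0,7],"hand":0.3},{"translation":[0,0,0],"angular":[0,0,7],"hand":0.3},{"translation":[0,0,0],"angular":[0,0,7],"hand":0.3},{"translation":[0,0,0],"angular":[0,0,7],"hand":0.3},{"translation":[0,0,0],"angular":[0,0,7],"hand":0.3},{"translation":[0,0,0],"angular":[0,0,7],"hand":0.3}]'
python3 -m handwheel '[{"translation":[0,0,0],"angular":[0,0,7],"hand":0.3},{"translation":[0,0,0],"angular":[0,0,7],"hand":0.3},{"translation":[0,0,0],"angular":[0,0,6],"hand":0.3},{"translation":[0,0,0],"angular":[0,0,0],"hand":0.3},{"translation":[0,0,0],"angular":[0,0,0],"hand":0.3}]'
python3 - <<'E'
from arms import *
s=manip.get_state();Rm=q(s['ee_rot']);print(Rm.round(3).tolist(),'yaw err',np.arctan2(Rm[1,1],Rm[0,1])-yaw)
for t in([.5764,.1594,.17],[.5764,.1594,.081]): print((Rm.T@(np.array(t)-s['position'])).round(4))
E
```

```text
H [0.70922069 0.13747851 0.066     ]
scene7
side7
w7
w4
0.083 n 666 px [429 238] [494 311] rmax 0.1079 cen [-0.0545  0.0259] ang line 0.432 ang cen 0.443
-0.083 n 86 px [298 223] [306 236] rmax 0.1129 cen [-0.0923  0.0391] ang line 1.104 ang cen 0.401
clock: 9.35
position: [0.4797, 0.1747, 0.2092]
ee_rot: [-0.003, 0.642, 0.767, -0.001]
contact_force: [0.1, 0.7, 0.2]
width: 0.0596
gripper_force: 0.0
clock: 9.77
position: [0.4799, 0.1748, 0.2098]
ee_rot: [-0.002, 0.762, 0.647, -0.001]
contact_force: [-0.0, 0.2, -0.5]
width: 0.0597
gripper_force: 0.0
[[0.163, 0.987, -0.005], [0.987, -0.163, 0.002], [0.001, -0.005, -1.0]] yaw err 0.0015061880201841238
[0.0004 0.0979 0.0392]
[0.0004 0.0984 0.1282]
```

```bash

python3 -m handwheel '[{"translation":[0,0.033,0],"angular":[0,0,0],"hand":0.3},{"translation":[0,0.033,0],"angular":[0,0,0],"hand":0.3},{"translation":[0,0.032,0],"angular":[0,0,0],"hand":0.3},{"translation":[0,0,0],"angular":[0,0,0],"hand":0.3},{"translation":[0,0,0],"angular":[0,0,0],"hand":0.3}]'
python3 - <<'E'
from arms import *
import arms as A
s=manip.get_state()
for n in("scene","side"):
  d=snap(n,n+"8")
  for y in(-.083,.083):
    pts=np.array([H+y*yv-xv*r*np.cos(.43)+[0,0,r*np.sin(.43)] for r in(.02,.1)]);u=proj(d,pts);print(n,y,u.round(0).tolist())
  for c in blob(d,lambda h,s,v:(h>45)&(h<90)&(s>70)&(v>25),8): 
    if c.mean(0)[1]>100: print('  blob',cv2.contourArea(c),c.min(0),c.max(0))
d=snap("wrist","w8");u,v=proj(d,[.5764,.1594,.098])[0].astype(int);print(u,v)
for b in blob(d,lambda h,s,v:(v<45),100,(u-50,v-60,u+50,v+60)):
  r=cv2.minAreaRect(b);bp=cv2.boxPoints(r);print(r,plane(d,r[0],.1).round(4));
  P=plane(d,bp,.1);print(P.round(4).tolist())
E
```

```text
clock: 10.18
position: [0.578, 0.1584, 0.2094]
ee_rot: [-0.002, 0.763, 0.646, -0.001]
contact_force: [-0.9, 1.2, 0.3]
width: 0.0596
gripper_force: 0.0
scene -0.083 [[267.0, 190.0], [245.0, 186.0]]
scene 0.083 [[238.0, 168.0], [217.0, 163.0]]
  blob 2134.0 [  6 276] [ 68 331]
  blob 1393.5 [  0 234] [ 45 275]
  blob 76.0 [  0 335] [ 29 342]
  blob 27.0 [264 189] [275 194]
  blob 20.5 [353 199] [358 204]
side -0.083 [[237.0, 195.0], [260.0, 193.0]]
side 0.083 [[212.0, 234.0], [236.0, 233.0]]
  blob 54.0 [203 232] [239 238]
  blob 46.5 [482 176] [497 192]
  blob 37.0 [472 166] [483 179]
  blob 25.0 [477 166] [496 185]
  blob 23.5 [229 192] [262 197]
  blob 18.5 [499 261] [511 269]
256 190
((257.0, 190.0), (68.0, 12.0), 90.0) [[0.5768 0.1601 0.1   ]]
[[0.5766, 0.1894, 0.1], [0.5864, 0.1878, 0.1], [0.5769, 0.1289, 0.1], [0.5666, 0.1306, 0.1]]
```

```bash
cat > arms2.py <<'E'
from arms import *
def arms2(d,g=.43):
    h=cv2.cvtColor(d[0],cv2.COLOR_RGB2HSV).astype(int);m=(h[...,0]>45)&(h[...,0]<90)&(h[...,1]>70)&(h[...,2]>25)
    uv=np.argwhere(m)[:,::-1].astype(float)
    for y in(-.083,.083):
        P=vplane(d,uv,y);r=np.linalg.norm(P,axis=1);an=np.arctan2(P[:,1],-P[:,0])
        k=(r<.115)&(r>.02)&(abs(an-g)<.5)&(P[:,0]<0)
        if k.sum()<15: continue
        Q=P[k];o=(Q-[H[0]*0,0]);c=Q.mean(0);w=np.linalg.svd(Q-c)[2][0];w*=-np.sign(w[0])
        far=Q[r[k]>.08]
        el=np.degrees(np.arcsin(abs(((d[3]-(H+y*yv))@yv))/np.linalg.norm(d[3]-H)))
        print(y,'n',k.sum(),'r',r[k].min().round(3),r[k].max().round(3),'line',np.arctan2(w[1],-w[0]).round(3),'cen',np.arctan2(c[1],-c[0]).round(3),'far',(np.arctan2(far[:,1].mean(),-far[:,0].mean()).round(3) if len(far) else None),'obliq',el.round(0))
E
python3 - <<'E'
from arms2 import *
for n in("w1","w4","w5","w7","w8","scene8","side8","side7","scene7"): print(n);arms2(load(n))
E
```

```text
w1
-0.083 n 152 r 0.021 0.115 line 1.109 cen 0.55 far 0.587 obliq 1.0
w4
-0.083 n 106 r 0.075 0.114 line 1.07 cen 0.393 far 0.395 obliq 8.0
0.083 n 574 r 0.02 0.111 line 0.447 cen 0.438 far 0.44 obliq 35.0
w5
-0.083 n 246 r 0.02 0.115 line 0.481 cen 0.473 far 0.471 obliq 10.0
0.083 n 299 r 0.027 0.112 line 0.476 cen 0.431 far 0.435 obliq 17.0
w7
w8
-0.083 n 300 r 0.02 0.112 line 0.451 cen 0.468 far 0.463 obliq 28.0
0.083 n 409 r 0.02 0.115 line 0.631 cen 0.404 far 0.427 obliq 2.0
scene8
-0.083 n 16 r 0.022 0.107 line 0.47 cen 0.447 far 0.453 obliq 44.0
side8
-0.083 n 43 r 0.02 0.108 line 0.443 cen 0.425 far 0.428 obliq 43.0
0.083 n 52 r 0.021 0.11 line 0.458 cen 0.428 far 0.436 obliq 32.0
side7
-0.083 n 39 r 0.02 0.108 line 0.447 cen 0.428 far 0.433 obliq 43.0
0.083 n 53 r 0.021 0.11 line 0.46 cen 0.427 far 0.436 obliq 32.0
scene7
-0.083 n 26 r 0.022 0.107 line 0.457 cen 0.443 far 0.445 obliq 44.0
```

```bash

python3 -m handwheel '[{"translation":[0.001,-0.0015,0.035],"angular":[0,0,0],"hand":0.3},{"translation":[0,0,0.035],"angular":[0,0,0],"hand":0.3},{"translation":[0,0,0.035],"angular":[0,0,0],"hand":0.3},{"translation":[0,0,0.015],"angular":[0,0,0],"hand":0.3},{"translation":[0,0,0.009],"angular":[0,0,0],"hand":0.3},{"translation":[0,0,0],"angular":[0,0,0],"hand":0.3},{"translation":[0,0,0],"angular":[0,0,0],"hand":0.3}]' 60
python3 -m handwheel '[{"translation":[0,0,0],"angular":[0,0,0],"hand":1},{"translation":[0,0,0],"angular":[0,0,0],"hand":1},{"translation":[0,0,0],"angular":[0,0,0],"hand":1},{"translation":[0,0,0],"angular":[0,0,0],"hand":1},{"translation":[0,0,0],"angular":[0,0,0],"hand":1},{"translation":[0,0,0],"angular":[0,0,0],"hand":1},{"translation":[0,0,0],"angular":[0,0,0],"hand":1},{"translation":[0,0,0],"angular":[0,0,0],"hand":1}]'
```

```text
clock: 10.92
position: [0.5754, 0.1608, 0.0829]
ee_rot: [-0.001, 0.763, 0.646, 0.0]
contact_force: [0.3, 0.1, 0.2]
width: 0.0603
gripper_force: 0.0
clock: 11.58
position: [0.5772, 0.1604, 0.0832]
ee_rot: [-0.0, 0.763, 0.646, 0.002]
contact_force: [4.5, -1.3, 4.6]
width: 0.0098
gripper_force: 58.8
```

```bash

python3 -m handwheel '[{"translation":[0,0.0012,-0.0075],"angular":[3.2,0,0],"hand":1},{"translation":[0,0.0012,-0.0075],"angular":[3.2,0,0],"hand":1},{"translation":[0,0.0012,-0.0075],"angular":[3.2,0,0],"hand":1},{"translation":[0,0.0012,-0.0075],"angular":[3.2,0,0],"hand":1},{"translation":[0,0,0],"angular":[0,0,0],"hand":1},{"translation":[0,0,0],"angular":[0,0,0],"hand":1}]' 80
cat > lid.py <<'E'
from arms import *
def lid():
    s=manip.get_state();Rm=q(s['ee_rot']);g=s['position']-.019*Rm[:,2];v=g-H
    x,z=v@xv,v[2];print('t',s['clock'],'r',np.hypot(x,z).round(4),'(0.1387) lid from grasp',(np.arctan2(z,-x)-np.arctan2(.032,.135)).round(4),'lid from tool tilt',np.arctan2(-Rm[:,2]@xv,-Rm[2,2]).round(4),'yv',(v@yv).round(4),s['contact_force'].round(1),s['width'].round(4))
E
python3 -c "
from lid import *
lid()"
```

```text
clock: 12.08
position: [0.5827, 0.1594, 0.1095]
ee_rot: [-0.087, 0.759, 0.642, -0.072]
contact_force: [3.6, 1.6, -7.1]
width: 0.0091
gripper_force: 78.9Traceback (most recent call last):
  File "<string>", line 3, in <module>
    lid()
    ~~~^^
  File "lid.py", line 4, in lid
    x,z=v@xv,v[2];print('t',s['clock'],'r',np.hypot(x,z).round(4),'(0.1387) lid from grasp',(np.arctan2(z,-x)-np.arctan2(.032,.135)).round(4),'lid from tool tilt',np.arctan2(-Rm[:,2]@xv,-Rm[2,2]).round(4),'yv',(v@yv).round(4),s['contact_force'].round(1),s['width'].round(4))
                                                                                                                                                                                                                                                              ^^^^^^^^^^^^^^^^
AttributeError: 'float' object has no attribute 'round'
```

```bash
sed -i "s/s\['width'\].round(4)/s['width']/" lid.py
python3 -c "
from lid import *
lid()"
python3 -m handwheel '[{"translation":[0,0.0012,-0.0075],"angular":[3.2,0,0],"hand":1},{"translation":[0,0.0012,-0.0075],"angular":[3.2,0,0],"hand":1},{"translation":[0,0.0012,-0.0075],"angular":[3.2,0,0],"hand":1},{"translation":[0,0.0012,-0.0075],"angular":[3.2,0,0],"hand":1},{"translation":[0,0,0],"angular":[0,0,0],"hand":1},{"translation":[0,0,0],"angular":[0,0,0],"hand":1}]' 80
python3 - <<'E'
from lid import *
from arms2 import *
lid()
for n in("scene","side","wrist"): d=snap(n,n+"9");print(n);arms2(d)
E
```

```text
t 12.0833 r 0.1388 (0.1387) lid from grasp 0.2303 lid from tool tilt 0.2265 yv 0.0008 [ 3.6  1.6 -7.1] 0.009104393365241315
clock: 12.58
position: [0.595, 0.1573, 0.1366]
ee_rot: [-0.171, 0.744, 0.63, -0.144]
contact_force: [0.5, 1.5, -7.7]
width: 0.0088
gripper_force: 80.3
t 12.5833 r 0.1389 (0.1387) lid from grasp 0.451 lid from tool tilt 0.4506 yv 0.0008 [ 0.5  1.5 -7.7] 0.008849422976534047
scene
-0.083 n 59 r 0.022 0.11 line 0.451 cen 0.433 far 0.438 obliq 44.0
side
0.083 n 98 r 0.021 0.111 line 0.427 cen 0.435 far 0.434 obliq 32.0
wrist
-0.083 n 41 r 0.022 0.112 line 0.326 cen 0.298 far 0.3 obliq 45.0
0.083 n 1591 r 0.02 0.114 line 0.346 cen 0.409 far 0.392 obliq 3.0
```

```bash
cat > prof.py <<'E'
from arms import *
ph=np.arange(.30,.62,.02)
def prof(d,y,r0,r1,ph=ph):
    r=np.linspace(r0,r1,40);A,B=np.meshgrid(ph,r,indexing='ij')
    P=H+y*yv-(B*np.cos(A))[...,None]*xv+(B*np.sin(A))[...,None]*np.array([0,0,1.])
    u=proj(d,P.reshape(-1,3)).reshape(*A.shape,2).astype(np.float32)
    im=cv2.resize(d[0],None,fx=1,fy=1);return cv2.remap(im,u[...,0],u[...,1],cv2.INTER_LINEAR).astype(float)
E
python3 - <<'E'
from prof import *
for n,s in(("side9",1),("scene9",-1)):
  d=load(n);print(n)
  for r0,r1 in((.105,.125),(.125,.145)):
    a=np.median(prof(d,s*.073,r0,r1),1);print(' lid r',r0,[f"{p:.2f}:{int(x[0])},{int(x[1])},{int(x[2])}" for p,x in zip(ph,a)])
  a=prof(d,s*.083,.05,.095).mean(1);g=a[:,1]-(a[:,0]+a[:,2])/2;print(' green',[f"{p:.2f}:{int(x)}" for p,x in zip(ph,g)])
  # radial extent of lid along its midplane
  a=prof(d,s*.073,.10,.18,np.array([.40,.42,.44,.46,.48])).mean(2).round().astype(int);print(a[:,::2].tolist())
E
```

```text
side9
 lid r 0.105 ['0.30:58,60,61', '0.32:41,43,44', '0.34:25,26,26', '0.36:22,22,22', '0.38:21,21,21', '0.40:74,73,73', '0.42:141,139,137', '0.44:201,197,194', '0.46:223,218,216', '0.48:229,226,223', '0.50:229,226,224', '0.52:229,226,224', '0.54:229,226,224', '0.56:229,226,224', '0.58:229,226,224', '0.60:229,226,224']
 lid r 0.125 ['0.30:69,71,72', '0.32:69,71,72', '0.34:68,70,71', '0.36:66,68,69', '0.38:50,51,51', '0.40:68,67,67', '0.42:124,122,121', '0.44:192,187,185', '0.46:219,215,213', '0.48:216,213,210', '0.50:220,216,214', '0.52:229,225,223', '0.54:228,225,222', '0.56:228,224,222', '0.58:229,225,223', '0.60:228,225,223']
 green ['0.30:2', '0.32:6', '0.34:14', '0.36:23', '0.38:34', '0.40:46', '0.42:57', '0.44:60', '0.46:57', '0.48:45', '0.50:30', '0.52:16', '0.54:6', '0.56:2', '0.58:0', '0.60:0']
[[112, 86, 77, 75, 74, 65, 65, 67, 64, 68, 77, 121, 139, 72, 70, 71, 70, 74, 82, 81], [141, 137, 137, 141, 141, 131, 120, 122, 120, 120, 124, 160, 211, 109, 71, 70, 70, 70, 76, 83], [186, 189, 190, 195, 198, 200, 201, 205, 207, 181, 181, 184, 216, 193, 77, 70, 70, 69, 70, 82], [220, 
[... 715 characters left out ...]
83', '0.54:87,86,82', '0.56:88,87,83', '0.58:93,91,86', '0.60:96,95,90']
 green ['0.30:2', '0.32:2', '0.34:3', '0.36:5', '0.38:9', '0.40:14', '0.42:18', '0.44:22', '0.46:22', '0.48:19', '0.50:14', '0.52:8', '0.54:4', '0.56:2', '0.58:2', '0.60:1']
[[48, 52, 50, 49, 50, 50, 50, 51, 46, 46, 53, 70, 83, 71, 53, 45, 43, 42, 41, 43], [59, 71, 77, 75, 73, 75, 76, 79, 77, 73, 78, 97, 119, 113, 78, 53, 45, 43, 43, 45], [80, 98, 104, 104, 105, 107, 104, 108, 113, 113, 111, 118, 135, 134, 104, 70, 56, 49, 47, 55], [91, 110, 124, 118, 119, 122, 119, 117, 124, 129, 125, 121, 123, 127, 108, 87, 76, 65, 61, 77], [97, 109, 115, 114, 116, 113, 111, 106, 110, 114, 112, 107, 103, 103, 100, 93, 88, 83, 78, 82]]
```

```bash

python3 -m handwheel '[{"translation":[0,-0.0002,0.0012],"angular":[-0.5,0,0],"hand":1},{"translation":[0,0,0],"angular":[0,0,0],"hand":1},{"translation":[0,0,0],"angular":[0,0,0],"hand":1}]' 80
cat > chk.py <<'E'
from prof import *
from lid import lid
lid();f=np.arange(.25,.65,.005)
for n,s in(("side",1),("scene",-1)):
  d=snap(n,n+"10")
  g=prof(d,s*.083,.05,.095,f).mean(1);g=np.clip(g[:,1]-(g[:,0]+g[:,2])/2-3,0,None);ga=(g*f).sum()/g.sum()
  for r0,r1 in((.105,.125),(.125,.145)):
    a=np.median(prof(d,s*.073,r0,r1,f),1).mean(1);k=(f>.37)&(f<.5);i=np.where(k)[0];gr=np.gradient(a)[i];gr=np.clip(gr,0,None)
    lo=(gr*f[i]).sum()/gr.sum();print(n,'arm',ga.round(3),'lid lower edge',lo.round(3),'lid',(lo+.004/((r0+r1)/2)).round(3))
E
python3 chk.py
python3 - <<'E'
from h import *
d=load("side10");e=load("side7")
for n,p in(("weight",[.62,.26,.02]),): pass
diff=np.abs(d[0].astype(int)-e[0]).sum(2)
for y0,p in(("disc",[.5,.172,.03]),):
  u,v=proj(d,p)[0].astype(int);b=blob(d,lambda h,s,v:(v<130)&(s>45)&(h<30),30,(u-20,v-20,u+20,v+20));c=blob(e,lambda h,s,v:(v<130)&(s>45)&(h<30),30,(u-20,v-20,u+20,v+20))
  print([(cv2.contourArea(k),k.mean(0).round(1)) for k in b[:1]+c[:1]])
E
```

```text
clock: 12.98
position: [0.5957, 0.1572, 0.1374]
ee_rot: [-0.167, 0.745, 0.631, -0.139]
contact_force: [4.5, 2.4, -10.4]
width: 0.0087
gripper_force: 80.3
t 12.9833 r 0.139 (0.1387) lid from grasp 0.458 lid from tool tilt 0.438 yv 0.0008 [  4.5   2.4 -10.4] 0.008748881749149664
side arm 0.436 lid lower edge 0.424 lid 0.459
side arm 0.436 lid lower edge 0.43 lid 0.46
scene arm 0.448 lid lower edge 0.43 lid 0.465
scene arm 0.448 lid lower edge 0.429 lid 0.459
[(134.0, array([290., 245.])), (134.0, array([290., 245.]))]
```

```bash

python3 -m handwheel '[{"translation":[0,-0.0003,0.0024],"angular":[0,0,0],"hand":1},{"translation":[0,0,0],"angular":[0,0,0],"hand":1},{"translation":[0,0,0],"angular":[0,0,0],"hand":1},{"translation":[0,0,0],"angular":[0,0,0],"hand":1}]' 80
python3 chk.py
```

```text
clock: 13.42
position: [0.5943, 0.1574, 0.1355]
ee_rot: [-0.167, 0.745, 0.631, -0.14]
contact_force: [3.1, 3.4, -8.5]
width: 0.0088
gripper_force: 80.4
t 13.4167 r 0.1389 (0.1387) lid from grasp 0.4416 lid from tool tilt 0.44 yv 0.0007 [ 3.1  3.4 -8.5] 0.008827965413900752
side arm 0.433 lid lower edge 0.406 lid 0.441
side arm 0.433 lid lower edge 0.407 lid 0.437
scene arm 0.449 lid lower edge 0.415 lid 0.449
scene arm 0.449 lid lower edge 0.414 lid 0.443
```

The lid now matches the arms in both views: 0.439 against 0.433 from the side, and 0.446 against 0.449 in the scene view. A short hold will show whether it is steady, and then I hand in.

```bash

python3 -m handwheel '[{"translation":[0,0,0],"angular":[0,0,0],"hand":1},{"translation":[0,0,0],"angular":[0,0,0],"hand":1},{"translation":[0,0,0],"angular":[0,0,0],"hand":1},{"translation":[0,0,0],"angular":[0,0,0],"hand":1},{"translation":[0,0,0],"angular":[0,0,0],"hand":1},{"translation":[0,0,0],"angular":[0,0,0],"hand":1}]' 80
python3 -c "
from lid import *
lid();print(manip.sign_off())"
```

```text
clock: 14.02
position: [0.5944, 0.1574, 0.1356]
ee_rot: [-0.167, 0.745, 0.631, -0.14]
contact_force: [3.8, 4.1, -8.7]
width: 0.0093
gripper_force: 80.4
t 14.0167 r 0.1389 (0.1387) lid from grasp 0.4419 lid from tool tilt 0.44 yv 0.0008 [ 3.8  4.1 -8.7] 0.009256714467442792
the job is handed in; nothing more can be done
None
```

Job handed in at 14 s: the specimen lies flat in the pocket with its polished face up and released, and the gripper is still holding the lid by its bar at about 0.44 rad, level with the pointer arms to within about 0.01 rad by my camera measurements.

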